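Clear the stirrer and close the mixing tub

ROBOT

A 7-joint arm with a two-finger parallel gripper is mounted at the origin on the work surface. World frame = base frame: x ahead of the robot, y to its left, z up, the work surface at z = 0. Lengths are in m, angles in rad, forces in N, time in s.
With the tool pointing down it reaches from about 0.425 to 0.975 m from the base axis. Payload 16.7 kg.
Tool frame: the origin (TCP) lies on the centre line of the jaws, within the pads' length; the fingertips stand 19 mm ahead of it and the grasp point (between the pads) is the TCP; z points along the fingers, y is the line along which they close (so a half turn about z gives the same grasp; the last joint's range is limited). The gripper opens to 85 mm and grips with 20 to 120 N. Pads are 22 mm wide; open, the fingers measure 114 mm over their backs; the gripper's body (76 mm by 85 mm) begins 54 mm behind the grasp point. The pads swing forward as they close: fully open they stand 13 mm farther back than shut.
Start: joints at [-1.397, 0.426, 0.074, 1.606, -0.034, 1.111, -0.067], TCP at [0.214, 0.64, 0.25] pointing down, gripper open.
Joint ranges: [-2.85, 2.85], [-0.5, 2.14], [-1.23, 1.37], [0.21, 2.46], [-1.02, 4.16], [0.16, 2.05], [-2.73, 2.73]. Speed limits (rad/s): [1.89, 1.89, 2.39, 2.39, 3.01, 3.01, 3.01].

INTERFACE

Orientations are given as [roll, pitch, yaw] about the fixed x, y, z axes, in that order (R = Rz(yaw) Ry(pitch) Rx(roll)).
In Python, from bench import arm, eyes, spotter gives the robot as it stands.
- The arm moves only by the tool send_rows, never from a script. Its argument "steps" is a list of rows, each an object of numbers: "dx", "dy", "dz": the shift along the tool's x, y, z in m; "turn": the turn about the tool's z in rad. In form: [{"dx": .., "dy": .., "dz": .., "turn": ..}, ...]. A call has 1 to 12 rows; each row shifts and turns the commanded pose from where the row before left it, along the tool's axes as they then stand; what a row does not reach is not made up. A row lasts 1/12 s, in which the tool goes at most 41.7 mm and 7.16 degrees, less where a joint would pass 70% of its speed; a pose out of reach is approached as far as the arm can. A call is refused whole if a number of a shift passes 0.0417 or a number of a turn 0.125, either way. A call with a gripper value outside its range is refused whole. "grip" is the opening, from -1 (shut) to 1 (fully open), set as the call begins (left out, the last holds). The fingers move at their own pace and stop on an object; "squeeze" is the grip in N (left out, the last holds). Time passes only in rows, so rows that do not move let the fingers close. It gives the time, the measured TCP pose, the force, the opening and the grip force at its end, in the units of the state.
- arm.get_obs(): the state, without advancing time (a new reading comes with each control period).
- eyes.capture(name): name is "side" or "top" or "wrist"; returns (picture, depth): 420x560x3 uint8, red, green, blue; 420x560 float32, m along the optical axis (not along the pixel's ray), 0 where there is no reading.
- eyes.camera_model(name): a dict with "K" (3x3 intrinsics, pixels), "R" (3x3) and "t" (3): a world point X has camera coordinates R X + t. Camera axes: x right, y down, z forward; pixel columns grow to the right and rows downward; lengths in m; the calibration is good to about 2 mm. A picture is of the moment at which its call begins: read the wrist's pose just before it. camera_model takes no time and is no camera call; for the wrist camera it gives the pose at the moment of the call.
- arm.hand_in(): hands the job in; it is judged then, once.
Trained networks look in the newest picture that a camera, given by its name, has taken for a name from the list of things; names that differ only in an ending like _2 or _b are one class to them, and where a whole thing is asked for, a point or a joint stands for the part that bears it (a point fixed in the world has none). Each returns a list of dicts, best first, with "p" (0 to 1); they miss things now and then, are a little off and sometimes report something else, mostly with a low value. They report only what shows in the picture. A call takes as long as a camera call. They do not tell look-alikes from the thing itself.
- spotter.regions_of(camera, name): "mask" (420x560 bool, what is visible of it) and "box" ([left, top, right, bottom] in pixels, round what is visible of it).
The state is a dict: "t": time; "joint_pos": joint angles; "qd": joint speeds; "tau": joint torques, N m; "ee_pos": TCP position; "tool_rot": TCP orientation; "ft_force": force on the tool from outside, world axes, zero at the start; "wrist_torque": the same for the moment, N m; "grip_width": finger opening in m; "grip_force": force on a finger pad.
Only numpy, scipy, OpenCV 4.12 (cv2) and the standard library are available. Lean on these libraries where they do the work, as an engineer would, in place of code of your own. Each camera call takes 0.05 s, during which the arm holds its last target. There are 200 camera calls.

TASK

Close the large steel mixing tub: first move the wooden stirrer that lies across its mouth to the wooden tool rest, laid level across both of its bars, then set the large steel lid on the tub so that it sits fully home and level on the rim. Lower both pieces into place, do not drop them; leave the tub standing where it is and leave the other things on the table alone.

Things in the scene. Friction and masses are not known exactly. Their poses are not given: they have to be found in the camera images.
- tub: Large open round mixing tub of bare steel, upright and loose on the table, about 0.6 kg: 110 mm outside diameter, 102 mm inside, wall 4 mm, 90 mm high, floor 5 mm thick, no handle. Origin at the centre of its underside, z up, so its rim is 90 mm above the origin.
- lid: Large round steel lid, about 160 g, lying right way up on the table. Above its origin (centre of underside, z up): a plug of 90 mm diameter (84 at the bottom), 0 to 10 mm, that enters the tub's mouth with 6 mm to spare all round; a flange of 118 mm diameter, 10 to 15 mm, that rests on the rim; a black cylindrical knob of 30 mm diameter, 15 to 50 mm. Fully home, its origin is 80 mm above the tub's.
- stirrer: Flat wooden paint stirrer, 200 mm long, 8 mm thick, about 50 g, at the start lying flat across the large tub's rim. Origin in the middle of its length, width and thickness; x along it, z normal to its flat face. From x = -100 to +45 mm a handle 22 mm wide, from +45 to +100 mm a blade 36 mm wide. Centre of mass at about x = +12 mm.
- rest: Wooden tool rest, fixed: base plate 115 x 70 x 10 mm with two upright bars at x = -45 and +45 mm (each 14 mm along x, 80 mm along y, top at z = 50 mm), open above the base between them. Each bar has an ear at either end rising to 64 mm, 64 mm free between the ears. Origin at the centre of the underside, z up. A stirrer lying on it along x (either way round) has its origin at z = 54 mm.
- small_pot: Bystander: small open steel pot, 72 mm diameter, 62 mm high; origin at the centre of its underside.
- small_lid: Bystander: small steel lid, 80 mm diameter, with a black knob 22 mm in diameter, 39 mm high in all; too small for the large tub. Origin at the centre of its underside.
- jar: Bystander: capped plastic jar, 60 mm diameter, 62 mm high; origin at the centre of its underside.
- cork_block: Bystander: cork cylinder, 64 mm diameter, 35 mm high; origin at the centre of its underside.
Things that resemble listed ones, but are neither listed nor needed, are in the scene too. What is shaped like the lid but purple is not meant.

How it is judged:
By the outcome, as a careful person would: the job done as asked, in the order asked, and still so for the second after the job is handed in, with the robot touching nothing.
It also fails if it takes over 58 s, if anything falls off the work surface, if the arm or the gripper's body presses on something with over 40 N, if the wrist force passes 120 N, or if a joint passes its speed limit or range.

## Working session

There is one attempt and no reset: what is moved stays moved. The work goes in short steps, Python scripts to look and compute and a tool call to move; the robot and the scene stay as the last step left them, time stands still between calls to the robot, and variables do not carry over. Pictures are saved under pics/ and viewed, at most 10 in all, crops included, and the job is handed in when it is done.

Besides the shell and the picture viewer there is one more tool, called after "Emit:" by a JSON object that holds its "name" and its "arguments", one argument or row to a line. send_rows: Moves the arm, as the interface text tells. Its arguments: {"type":"object","properties":{"steps":{"type":"array","items":{"type":"object","properties":{"dx":{"type":"number"},"dy":{"type":"number"},"dz":{"type":"number"},"turn":{"type":"number"}}}},"grip":{"type":"number"},"squeeze":{"type":"number"}},"required":["steps"]}

```bash
mkdir -p pics; cat > h.py <<'E'
import numpy as np, cv2
from bench import arm, eyes, spotter
def pts(cam,depth,mask=None):
    m=eyes.camera_model(cam);K,R,t=[np.array(m[k]) for k in('K','R','t')]
    ok=depth>0
    if mask is not None: ok&=mask
    v,u=np.nonzero(ok);z=depth[ok]
    c=np.stack([(u-K[0,2])/K[0,0]*z,(v-K[1,2])/K[1,1]*z,z])
    return (R.T@(c-t.reshape(3,1))).T,u,v
E
python3 - <<'E'
from h import *
o=arm.get_obs();print({k:np.round(o[k],3).tolist() for k in('t','ee_pos','tool_rot','grip_width')})
for c in('top','side'):
    im,d=eyes.capture(c);cv2.imwrite(f'pics/{c}0.png',im[:,:,::-1])
    np.savez(f'{c}0.npz',im=im,d=d)
    m=eyes.camera_model(c);print(c,np.round(-np.array(m['R']).T@np.array(m['t']).ravel(),3))
    for n in('tub','lid','stirrer','rest'):
        for r in spotter.regions_of(c,n):
            p,u,v=pts(c,d,r['mask'])
            print(c,n,round(r['p'],2),np.round(r['box']).tolist(),len(p),np.round(np.median(p,0),3),np.round(np.percentile(p,2,axis=0),3),np.round(np.percentile(p,98,axis=0),3))
E
```

```text
{'t': 0.0, 'ee_pos': [0.214, 0.64, 0.25], 'tool_rot': [-3.14, 0.0, 2.819], 'grip_width': 0.085}
top [0.323 0.031 1.207]
top tub 0.91 [391.0, 220.0, 442.0, 272.0] 1557 [ 0.492 -0.297  0.028] [ 0.443 -0.342  0.001] [ 0.547 -0.238  0.094]
top lid 0.92 [260.0, 197.0, 306.0, 249.0] 1687 [0.53  0.038 0.015] [ 0.478 -0.015  0.001] [0.587 0.091 0.051]
top lid 0.9 [117.0, 156.0, 165.0, 200.0] 1514 [0.611 0.416 0.015] [0.562 0.367 0.01 ] [0.666 0.472 0.05 ]
top lid 0.79 [328.0, 174.0, 374.0, 218.0] 1614 [ 0.607 -0.126  0.016] [ 0.556 -0.181  0.009] [ 0.665 -0.075  0.051]
top lid 0.79 [277.0, 270.0, 320.0, 318.0] 1784 [ 0.349 -0.014  0.015] [ 0.298 -0.067  0.01 ] [0.402 0.038 0.051]
top lid 0.78 [168.0, 253.0, 216.0, 298.0] 1769 [0.371 0.255 0.015] [0.319 0.204 0.008] [0.425 0.31  0.05 ]
top stirrer 0.73 [389.0, 215.0, 466.0, 269.0] 1054 [ 0.497 -0.318  0.098] [ 0.452 -0.402  0.001] [ 0.546 -0.212  0.103]
top rest 0.75 [171.0, 171.0, 225.0, 224.0] 1310 [0.568 0.262 0.011] [0.509 0.206 0.002] [0.623 0.318 0.064]
side [0.525 0.674 0.882]
side tub 0.84 [293.0, 112.0, 328.0, 154.0] 1139 [ 0.487 -0.257  0.054] [ 0.444 -0.344  0.007] [ 0.544 -0.236  0.092]
side lid 0.97 [340.0, 197.0, 384.0, 238.0] 1250 [ 0.35  -0.005  0.016] [ 0.295 -0.066  0.012] [0.401 0.041 0.051]
side lid 0.82 [331.0, 288.0, 381.0, 339.0] 2038 [0.37  0.264 0.016] [0.315 0.205 0.012] [0.422 0.311 0.051]
side lid 0.71 [270.0, 213.0, 316.0, 248.0] 1351 [0.529 0.046 0.016] [ 0.476 -0.014  0.012] [0.581 0.093 0.051]
side lid 0.71 [214.0, 349.0, 268.0, 408.0] 2717 [0.611 0.426 0.016] [0.56  0.368 0.013] [0.664 0.474 0.051]
side stirrer 0.77 [290.0, 100.0, 332.0, 143.0] 466 [ 0.496 -0.305  0.099] [ 0.448 -0.392  0.013] [ 0.547 -0.207  0.102]
side rest 0.98 [240.0, 272.0, 300.0, 339.0] 1958 [0.569 0.266 0.012] [0.505 0.21  0.   ] [0.626 0.324 0.065]
```

View pics/top0.png

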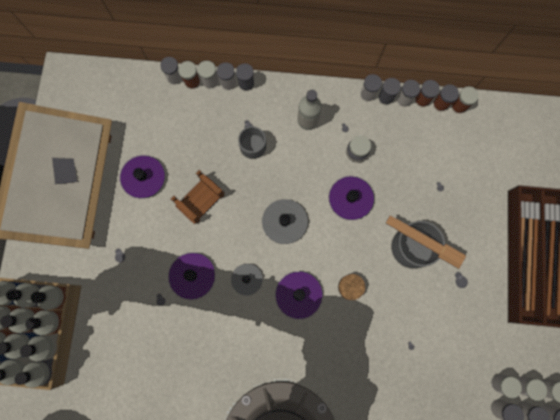

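View pics/side0.png

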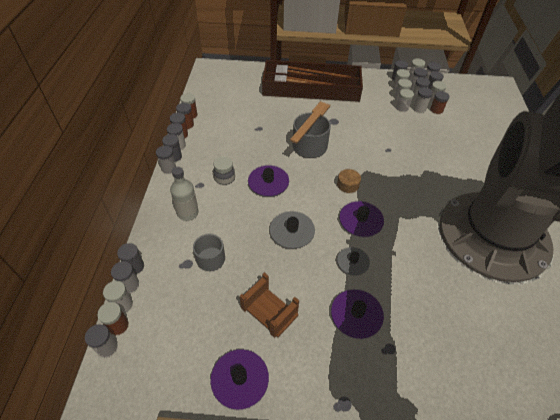

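```bash
cat > m.py <<'E'
from h import *
def circ(P,zlo,zhi):
    q=P[(P[:,2]>zlo)&(P[:,2]<zhi)][:,:2].astype(np.float32)
    return q
for c in('top','side'):
    z=np.load(f'{c}0.npz');P,u,v=pts(c,z['d'])
    def near(x,y,r): return P[np.hypot(P[:,0]-x,P[:,1]-y)<r]
    # stirrer
    s=near(.495,-.305,.14);s=s[(s[:,2]>.0945)&(s[:,2]<.11)]
    r=cv2.minAreaRect(s[:,:2].astype(np.float32))
    a=s[:,:2]-np.mean(s[:,:2],0);w,V=np.linalg.eigh(a.T@a);ax=V[:,1]
    if ax[1]>0: ax=-ax
    t=a@ax;n=a@np.array([-ax[1],ax[0]])
    print(c,'stirrer n',len(s),'rect c',np.round(r[0],4),np.round(r[1],4),'yaw',np.arctan2(ax[1],ax[0]).round(3),'z',np.median(s[:,2]).round(4))
    print('  widths along',[(round(float(b),3),round(float(np.ptp(n[(t>b)&(t<b+.02)])),4)) for b in np.arange(t.min(),t.max()-.019,.02)])
    # tub rim
    q=near(.492,-.292,.075);q=q[(q[:,2]>.083)&(q[:,2]<.0935)]
    A=np.c_[2*q[:,:2],np.ones(len(q))];x=np.linalg.lstsq(A,(q[:,:2]**2).sum(1),rcond=None)[0]
    (cc,rr)=cv2.minEnclosingCircle(q[:,:2].astype(np.float32))
    print('  tub',len(q),x[:2].round(4),np.sqrt(x[2]+x[0]**2+x[1]**2).round(4),'mec',np.round(cc,4),round(rr,4))
    # lid
    q=near(.53,.038,.08);k=q[q[:,2]>.047];f=q[(q[:,2]>.0115)&(q[:,2]<.019)]
    for nm,g in(('knob',k),('flange',f)):
        cc,rr=cv2.minEnclosingCircle(g[:,:2].astype(np.float32));print('  ',nm,len(g),np.round(cc,4),round(rr,4),np.median(g[:,2]).round(4))
    # rest
    q=near(.567,.263,.09)
    for lo,hi in((.045,.07),(.006,.014)):
        g=q[(q[:,2]>lo)&(q[:,2]<hi)];r=cv2.minAreaRect(g[:,:2].astype(np.float32));print('  rest',len(g),np.round(r[0],4),np.round(r[1],4),'ang',round(r[2],1))
E
python3 m.py
```

```text
top stirrer n 943 rect c [ 0.4934 -0.2912] [0.2006 0.083 ] yaw -2.02 z 0.0986
  widths along [(-0.111, 0.0221), (-0.091, 0.0224), (-0.071, 0.0479), (-0.051, 0.0472), (-0.031, 0.0234), (-0.011, 0.0226), (0.009, 0.0672), (0.029, 0.0366), (0.049, 0.0368), (0.069, 0.0358)]
  tub 254 [ 0.4966 -0.2917] 0.0524 mec [ 0.491  -0.2916] 0.0723
   knob 95 [0.5311 0.0377] 0.0147 0.0499
   flange 1346 [0.5317 0.038 ] 0.059 0.0152
  rest 370 [0.5691 0.2625] [0.081  0.1041] ang 53.1
  rest 787 [0.5596 0.2719] [0.1342 0.1425] ang 50.3
side stirrer n 418 rect c [ 0.4932 -0.2949] [0.2026 0.0442] yaw -2.023 z 0.0989
  widths along [(-0.105, 0.0221), (-0.085, 0.0212), (-0.065, 0.0424), (-0.045, 0.023), (-0.025, 0.0212), (-0.005, 0.0226), (0.015, 0.0229), (0.035, 0.0358), (0.055, 0.0353), (0.075, 0.0366)]
  tub 205 [ 0.4939 -0.2912] 0.0529 mec [ 0.49   -0.2872] 0.0676
   knob 92 [0.5284 0.0387] 0.0159 0.05
   flange 1146 [0.5282 0.038 ] 0.0599 0.0156
  rest 544 [0.5673 0.2634] [0.0805 0.1059] ang 52.8
  rest 955 [0.5769 0.2559] [0.08   0.1409] ang 52.7
```

```bash
cat > m2.py <<'E'
from h import *
from scipy.optimize import least_squares
ax=np.array([np.cos(-2.02),np.sin(-2.02)]);nn=np.array([-ax[1],ax[0]])
for c in('top','side'):
    z=np.load(f'{c}0.npz');P,u,v=pts(c,z['d']);xy=P[:,:2];Z=P[:,2]
    d=xy-np.array([.494,-.297]);t=d@ax;n=d@nn
    m=(abs(t)<.125)&(abs(n)<.028)&(Z>.0965)&(Z<.102)
    hd=m&(t<.03)
    k=np.percentile(t[m],[.5,99.5]);print(c,'len',np.ptp(k).round(4),'n handle',np.percentile(n[hd],[1,50,99]).round(4))
    cen=np.array([.494,-.297])+ax*k.mean()+nn*np.percentile(n[hd],[2,98]).mean();print('  stirrer centre',cen.round(4),'grip',(cen+ax*.012).round(4))
    m=(np.hypot(xy[:,0]-.493,xy[:,1]+.2915)<.066)&(Z>.086)&(Z<.0925)
    r=least_squares(lambda p:np.hypot(xy[m,0]-p[0],xy[m,1]-p[1])-.053,[.493,-.2915],loss='soft_l1',f_scale=.002);print('  tub',r.x.round(4),'n',m.sum(),'rms',r.fun.std().round(4))
    m=(np.hypot(xy[:,0]-.493,xy[:,1]+.2915)<.066)&(Z>.02)&(Z<.08)
    r=least_squares(lambda p:np.hypot(xy[m,0]-p[0],xy[m,1]-p[1])-.053,[.493,-.2915],loss='soft_l1',f_scale=.003);print('  tub wall',r.x.round(4),m.sum())
E
python3 m2.py
```

```text
top len 0.1973 n handle [-0.0029  0.0081  0.0189]
  stirrer centre [ 0.5027 -0.2973] grip [ 0.4975 -0.3081]
  tub [ 0.4969 -0.2919] n 192 rms 0.005
  tub wall [ 0.4958 -0.2906] 561
side len 0.1987 n handle [-0.0059  0.0047  0.0163]
  stirrer centre [ 0.5001 -0.2959] grip [ 0.4949 -0.3067]
  tub [ 0.494  -0.2914] n 142 rms 0.002
  tub wall [ 0.4938 -0.2909] 777
```

Emit:
{"name": "send_rows", "arguments": {
  "steps": [
    {"turn": 0.12},
    {"turn": 0.12},
    {"turn": 0.12},
    {"turn": 0.12},
    {"turn": 0.12},
    {"turn": 0.12},
    {"turn": 0.12},
    {"turn": 0.12},
    {"turn": 0.12},
    {"turn": 0.12},
    {"turn": 0.12},
    {"turn": 0.12}
  ],
  "grip": 0.2,
  "squeeze": 40
}}

```text
invalid input at $.steps[0]: expected keys dx, dy, dz, turn
```

Emit:
{"name": "send_rows", "arguments": {
  "steps": [
    {"dx": 0, "dy": 0, "dz": 0, "turn": 0.12},
    {"dx": 0, "dy": 0, "dz": 0, "turn": 0.12},
    {"dx": 0, "dy": 0, "dz": 0, "turn": 0.12},
    {"dx": 0, "dy": 0, "dz": 0, "turn": 0.12},
    {"dx": 0, "dy": 0, "dz": 0, "turn": 0.12},
    {"dx": 0, "dy": 0, "dz": 0, "turn": 0.12},
    {"dx": 0, "dy": 0, "dz": 0, "turn": 0.12},
    {"dx": 0, "dy": 0, "dz": 0, "turn": 0.12},
    {"dx": 0, "dy": 0, "dz": 0, "turn": 0.12},
    {"dx": 0, "dy": 0, "dz": 0, "turn": 0.12},
    {"dx": 0, "dy": 0, "dz": 0, "turn": 0.12},
    {"dx": 0, "dy": 0, "dz": 0, "turn": 0.12}
  ],
  "grip": -0.15,
  "squeeze": 40
}}

```text
t: 1.5
ee_pos: [0.2141, 0.6401, 0.2504]
tool_rot: [-3.141, -0.0, 1.373]
ft_force: [0.7, 0.3, 0.5]
grip_width: 0.0365
grip_force: 0.0
```

Emit:
{"name": "send_rows", "arguments": {
  "steps": [
    {"dx": 0, "dy": 0, "dz": 0, "turn": 0.12},
    {"dx": 0, "dy": 0, "dz": 0, "turn": 0.12},
    {"dx": 0, "dy": 0, "dz": 0, "turn": 0.02},
    {"dx": 0, "dy": 0, "dz": 0, "turn": 0}
  ]
}}

```text
t: 1.83
ee_pos: [0.2139, 0.6402, 0.2503]
tool_rot: [3.141, 0.0, 1.121]
ft_force: [1.7, -0.7, -0.3]
grip_width: 0.0363
grip_force: 0.0
```

```bash
cat > go.py <<'E'
import sys
from h import *
# go.py x y z yaw [x y z yaw ...]: body-frame shift from measured pose, chained
o=arm.get_obs();p=np.array(o['ee_pos']);yaw=o['tool_rot'][2]
print('t',round(o['t'],2),'p',p.round(4),'rot',np.round(o['tool_rot'],4),'w',round(o['grip_width'],4),'gf',round(o['grip_force'],1),'F',np.round(o['ft_force'],1),'j',np.round(o['joint_pos'],2))
a=list(map(float,sys.argv[1:]))
for i in range(0,len(a),4):
    q=np.array(a[i:i+3]);d=q-p
    dx=d[0]*np.cos(yaw)+d[1]*np.sin(yaw);dy=d[0]*np.sin(yaw)-d[1]*np.cos(yaw)
    tn=-((a[i+3]-yaw+np.pi)%(2*np.pi)-np.pi)
    N=int(max(np.ceil(np.linalg.norm(d)/.038),1))
    print('total dx %.4f dy %.4f dz %.4f turn(after) %.4f ; rows %d each %.4f %.4f %.4f'%(dx,dy,-d[2],tn,N,dx/N,dy/N,-d[2]/N))
    p=q;yaw=a[i+3]
E
python3 go.py 0.54 0.15 0.25 1.12 0.4995 -0.2985 0.2 1.12
```

```text
t 1.83 p [0.2139 0.6402 0.2503] rot [3.1414e+00 1.0000e-04 1.1208e+00] w 0.0363 gf 0.0 F [ 1.7 -0.7 -0.3] j [-1.65  0.45  0.43  1.62 -0.2   1.11 -1.62]
total dx -0.2995 dy 0.5068 dz 0.0003 turn(after) 0.0008 ; rows 16 each -0.0187 0.0317 0.0000
total dx -0.4213 dy 0.1589 dz 0.0500 turn(after) -0.0000 ; rows 12 each -0.0351 0.0132 0.0042
```

Emit:
{"name": "send_rows", "arguments": {
  "steps": [
    {"dx": -0.0187, "dy": 0.0317, "dz": 0, "turn": 0},
    {"dx": -0.0187, "dy": 0.0317, "dz": 0, "turn": 0},
    {"dx": -0.0187, "dy": 0.0317, "dz": 0, "turn": 0},
    {"dx": -0.0187, "dy": 0.0317, "dz": 0, "turn": 0},
    {"dx": -0.0187, "dy": 0.0317, "dz": 0, "turn": 0},
    {"dx": -0.0187, "dy": 0.0317, "dz": 0, "turn": 0},
    {"dx": -0.0187, "dy": 0.0317, "dz": 0, "turn": 0},
    {"dx": -0.0187, "dy": 0.0317, "dz": 0, "turn": 0}
  ]
}}

```text
t: 2.5
ee_pos: [0.3776, 0.3931, 0.2506]
tool_rot: [-3.142, -0.001, 1.124]
ft_force: [1.5, 0.5, -0.1]
grip_width: 0.0364
grip_force: 0.0
```

Emit:
{"name": "send_rows", "arguments": {
  "steps": [
    {"dx": -0.0187, "dy": 0.0317, "dz": 0, "turn": 0},
    {"dx": -0.0187, "dy": 0.0317, "dz": 0, "turn": 0},
    {"dx": -0.0187, "dy": 0.0317, "dz": 0, "turn": 0},
    {"dx": -0.0187, "dy": 0.0317, "dz": 0, "turn": 0},
    {"dx": -0.0187, "dy": 0.0317, "dz": 0, "turn": 0},
    {"dx": -0.0187, "dy": 0.0317, "dz": 0, "turn": 0},
    {"dx": -0.0187, "dy": 0.0317, "dz": 0, "turn": 0},
    {"dx": -0.0187, "dy": 0.0317, "dz": 0, "turn": 0}
  ]
}}

```text
t: 3.17
ee_pos: [0.5404, 0.1477, 0.2506]
tool_rot: [3.141, -0.001, 1.124]
ft_force: [0.6, 1.1, 0.2]
grip_width: 0.0365
grip_force: 0.0
```

Emit:
{"name": "send_rows", "arguments": {
  "steps": [
    {"dx": -0.035, "dy": 0.013, "dz": 0, "turn": 0},
    {"dx": -0.035, "dy": 0.013, "dz": 0, "turn": 0},
    {"dx": -0.035, "dy": 0.013, "dz": 0, "turn": 0},
    {"dx": -0.035, "dy": 0.013, "dz": 0, "turn": 0},
    {"dx": -0.035, "dy": 0.013, "dz": 0, "turn": 0},
    {"dx": -0.035, "dy": 0.013, "dz": 0, "turn": 0},
    {"dx": -0.035, "dy": 0.013, "dz": 0, "turn": 0},
    {"dx": -0.035, "dy": 0.013, "dz": 0, "turn": 0},
    {"dx": -0.035, "dy": 0.013, "dz": 0, "turn": 0},
    {"dx": -0.035, "dy": 0.013, "dz": 0, "turn": 0},
    {"dx": -0.035, "dy": 0.013, "dz": 0, "turn": 0},
    {"dx": 0, "dy": 0, "dz": 0, "turn": 0}
  ]
}}

```text
t: 4.17
ee_pos: [0.4979, -0.2668, 0.251]
tool_rot: [3.14, 0.002, 1.115]
ft_force: [-1.2, -0.4, 0.0]
grip_width: 0.0361
grip_force: 0.0
```

```bash
python3 go.py 0.4995 -0.2985 0.2 1.12 0.4995 -0.2985 0.101 1.12; python3 - <<'E'
from h import *
im,d=eyes.capture('wrist');cv2.imwrite('pics/w1.png',im[:,:,::-1]);np.savez('w1.npz',im=im,d=d)
P,u,v=pts('wrist',d);xy=P[:,:2];Z=P[:,2]
ax=np.array([np.cos(-2.02),np.sin(-2.02)]);nn=np.array([-ax[1],ax[0]])
q=xy-np.array([.5014,-.2966]);t=q@ax;n=q@nn
m=(abs(t)<.12)&(abs(n)<.028)&(Z>.094)&(Z<.106)
print('stirrer',m.sum(),'t',np.percentile(t[m],[.5,99.5]).round(4),'z',np.median(Z[m]).round(4))
for b in np.arange(-.1,.1,.02):
    k=m&(t>b)&(t<b+.02)
    if k.sum()>50: print(round(b,2),np.percentile(n[k],[2,98]).round(4),Z[k].mean().round(4))
from scipy.optimize import least_squares
m=(np.hypot(xy[:,0]-.495,xy[:,1]+.291)<.066)&(Z>.086)&(Z<.0925)
if m.sum()>30:
    r=least_squares(lambda p:np.hypot(xy[m,0]-p[0],xy[m,1]-p[1])-.053,[.495,-.291],loss='soft_l1',f_scale=.002);print('tub',r.x.round(4),m.sum())
E
```

```text
t 4.17 p [ 0.4979 -0.2668  0.251 ] rot [3.1397e+00 2.4000e-03 1.1154e+00] w 0.0361 gf 0.0 F [-1.2 -0.4  0. ] j [-0.29  0.32  0.83  1.89 -0.27  1.04  0.2 ]
total dx -0.0277 dy 0.0154 dz 0.0510 turn(after) -0.0046 ; rows 2 each -0.0139 0.0077 0.0255
total dx 0.0000 dy 0.0000 dz 0.0990 turn(after) -0.0000 ; rows 3 each 0.0000 0.0000 0.0330
stirrer 4718 t [-0.1022  0.0944] z 0.0981
-0.1 [-0.0121  0.0083] 0.0981
-0.08 [-0.0121  0.0085] 0.0981
-0.06 [-0.0121  0.0087] 0.0982
-0.04 [-0.0121  0.0085] 0.0981
-0.02 [-0.0122  0.0088] 0.098
0.0 [-0.0122  0.0082] 0.0981
0.02 [-0.0122  0.0086] 0.0981
0.04 [-0.0195  0.0152] 0.098
0.06 [-0.0197  0.0157] 0.098
0.08 [-0.0188  0.0151] 0.098
tub [ 0.4954 -0.2871] 1061
```

View pics/w1.png

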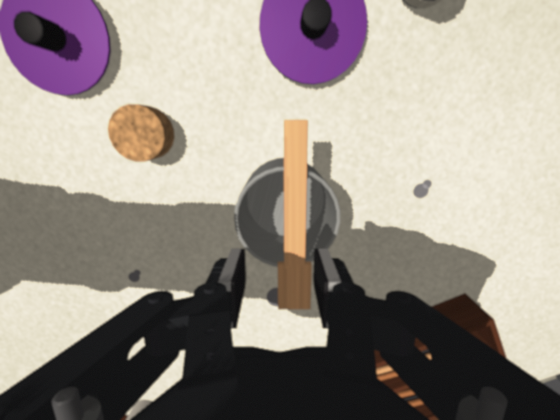

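Emit:
{"name": "send_rows", "arguments": {
  "steps": [
    {"dx": -0.014, "dy": 0.0077, "dz": 0.025, "turn": 0},
    {"dx": -0.014, "dy": 0.0077, "dz": 0.025, "turn": -0.005},
    {"dx": 0, "dy": 0, "dz": 0.02, "turn": 0},
    {"dx": 0, "dy": 0, "dz": 0, "turn": 0},
    {"dx": 0, "dy": 0, "dz": 0, "turn": 0},
    {"dx": 0, "dy": 0, "dz": 0, "turn": 0}
  ]
}}

```text
t: 4.72
ee_pos: [0.5024, -0.2908, 0.1814]
tool_rot: [3.141, -0.0, 1.126]
ft_force: [0.3, 1.0, 0.8]
grip_width: 0.0359
grip_force: 0.0
```

```bash
cat > w.py <<'E'
from h import *
from scipy.optimize import least_squares
im,d=eyes.capture('wrist')
P,u,v=pts('wrist',d);xy=P[:,:2];Z=P[:,2]
ax=np.array([np.cos(-2.02),np.sin(-2.02)]);nn=np.array([-ax[1],ax[0]])
q=xy-np.array([.5014,-.2966]);t=q@ax;n=q@nn
m=(abs(t)<.12)&(abs(n)<.028)&(Z>.094)&(Z<.106)
print('t',np.percentile(t[m],[.5,99.5]).round(4))
for b in(-.08,-.06,-.04,-.02,0.):
    k=m&(t>b)&(t<b+.02)
    if k.sum()>50: print(b,np.percentile(n[k],[2,98]).round(4))
m=(np.hypot(xy[:,0]-.495,xy[:,1]+.291)<.066)&(Z>.086)&(Z<.0925)
r=least_squares(lambda p:np.hypot(xy[m,0]-p[0],xy[m,1]-p[1])-.053,[.495,-.291],loss='soft_l1',f_scale=.002);print('tub',r.x.round(4),m.sum())
p=np.array(arm.get_obs()['ee_pos'])[:2]-np.array([.5014,-.2966]);print('tcp t,n',p@ax,p@nn)
E
python3 w.py; python3 go.py .4985 -.299 .101 1.12
```

```text
t [-0.0993  0.0981]
-0.08 [-0.0117  0.0096]
-0.06 [-0.0113  0.0098]
-0.04 [-0.0114  0.0096]
-0.02 [-0.0116  0.0094]
0.0 [-0.0118  0.0096]
tub [ 0.4949 -0.2906] 1712
tcp t,n -0.005661178056027508 -0.0014114804141404115
t 4.77 p [ 0.5026 -0.2909  0.1817] rot [ 3.1401e+00 -6.0000e-04  1.1257e+00] w 0.0361 gf 0.0 F [-0.1 -0.2 -0.4] j [-0.18  0.44  0.77  1.92 -0.38  0.93  0.33]
total dx -0.0091 dy -0.0002 dz 0.0807 turn(after) 0.0057 ; rows 3 each -0.0030 -0.0001 0.0269
```

Emit:
{"name": "send_rows", "arguments": {
  "steps": [
    {"dx": -0.009, "dy": 0, "dz": 0.02, "turn": 0.006},
    {"dx": 0, "dy": 0, "dz": 0.02, "turn": 0},
    {"dx": 0, "dy": 0, "dz": 0.02, "turn": 0},
    {"dx": 0, "dy": 0, "dz": 0.01, "turn": 0},
    {"dx": 0, "dy": 0, "dz": 0.01, "turn": 0},
    {"dx": 0, "dy": 0, "dz": 0, "turn": 0},
    {"dx": 0, "dy": 0, "dz": 0, "turn": 0},
    {"dx": 0, "dy": 0, "dz": 0, "turn": 0}
  ]
}}

```text
t: 5.43
ee_pos: [0.4984, -0.2997, 0.1013]
tool_rot: [3.14, -0.0, 1.118]
ft_force: [0.1, -0.2, -0.1]
grip_width: 0.0367
grip_force: 0.0
```

Emit:
{"name": "send_rows", "arguments": {
  "steps": [
    {"dx": 0, "dy": 0, "dz": 0, "turn": 0},
    {"dx": 0, "dy": 0, "dz": 0, "turn": 0},
    {"dx": 0, "dy": 0, "dz": 0, "turn": 0},
    {"dx": 0, "dy": 0, "dz": 0, "turn": 0},
    {"dx": 0, "dy": 0, "dz": 0, "turn": 0},
    {"dx": 0, "dy": 0, "dz": 0, "turn": 0}
  ],
  "grip": -1,
  "squeeze": 40
}}

```text
t: 5.93
ee_pos: [0.4984, -0.2996, 0.1013]
tool_rot: [3.14, -0.0, 1.118]
ft_force: [-1.5, 1.8, 9.1]
grip_width: 0.0208
grip_force: 38.8
```

Emit:
{"name": "send_rows", "arguments": {
  "steps": [
    {"dx": 0, "dy": 0, "dz": -0.01, "turn": 0},
    {"dx": 0, "dy": 0, "dz": -0.02, "turn": 0},
    {"dx": 0, "dy": 0, "dz": -0.03, "turn": 0},
    {"dx": 0, "dy": 0, "dz": -0.03, "turn": 0},
    {"dx": 0, "dy": 0, "dz": -0.03, "turn": 0},
    {"dx": 0, "dy": 0, "dz": 0, "turn": -0.1},
    {"dx": 0, "dy": 0, "dz": 0, "turn": -0.1},
    {"dx": 0, "dy": 0, "dz": 0, "turn": -0.1},
    {"dx": 0, "dy": 0, "dz": 0, "turn": -0.1},
    {"dx": 0, "dy": 0, "dz": 0, "turn": -0.1},
    {"dx": 0, "dy": 0, "dz": 0, "turn": -0.1},
    {"dx": 0, "dy": 0, "dz": 0, "turn": -0.1}
  ]
}}

```text
t: 6.93
ee_pos: [0.4978, -0.2996, 0.2213]
tool_rot: [3.141, 0.001, 1.822]
ft_force: [0.8, 0.5, -0.4]
grip_width: 0.0208
grip_force: 39.4
```

Emit:
{"name": "send_rows", "arguments": {
  "steps": [
    {"dx": 0, "dy": 0, "dz": 0, "turn": -0.1},
    {"dx": 0, "dy": 0, "dz": 0, "turn": -0.1},
    {"dx": 0, "dy": 0, "dz": 0, "turn": -0.1},
    {"dx": 0, "dy": 0, "dz": 0, "turn": -0.1},
    {"dx": 0, "dy": 0, "dz": 0, "turn": -0.1},
    {"dx": 0, "dy": 0, "dz": 0, "turn": -0.1},
    {"dx": 0, "dy": 0, "dz": 0, "turn": -0.07},
    {"dx": 0, "dy": 0, "dz": 0, "turn": 0},
    {"dx": 0, "dy": 0, "dz": 0, "turn": 0}
  ]
}}

```text
t: 7.68
ee_pos: [0.4978, -0.2997, 0.221]
tool_rot: [3.141, 0.001, 2.485]
ft_force: [0.2, 0.5, 0.3]
grip_width: 0.0204
grip_force: 39.4
```

```bash
python3 go.py .572 .260 .22 2.494
```

```text
t 7.68 p [ 0.4978 -0.2997  0.221 ] rot [3.1415e+00 7.0000e-04 2.4848e+00] w 0.0204 gf 39.4 F [0.2 0.5 0.3] j [ 0.03  0.33  0.49  1.87 -0.18  0.98  1.52]
total dx 0.2829 dy 0.4886 dz 0.0010 turn(after) -0.0092 ; rows 15 each 0.0189 0.0326 0.0001
```

Emit:
{"name": "send_rows", "arguments": {
  "steps": [
    {"dx": 0.0118, "dy": 0.0203, "dz": 0, "turn": 0},
    {"dx": 0.0118, "dy": 0.0203, "dz": 0, "turn": 0},
    {"dx": 0.0118, "dy": 0.0203, "dz": 0, "turn": 0},
    {"dx": 0.0118, "dy": 0.0203, "dz": 0, "turn": 0},
    {"dx": 0.0118, "dy": 0.0203, "dz": 0, "turn": 0},
    {"dx": 0.0118, "dy": 0.0203, "dz": 0, "turn": 0},
    {"dx": 0.0118, "dy": 0.0203, "dz": 0, "turn": 0},
    {"dx": 0.0118, "dy": 0.0203, "dz": 0, "turn": 0},
    {"dx": 0.0118, "dy": 0.0203, "dz": 0, "turn": 0},
    {"dx": 0.0118, "dy": 0.0203, "dz": 0, "turn": 0},
    {"dx": 0.0118, "dy": 0.0203, "dz": 0, "turn": 0},
    {"dx": 0.0118, "dy": 0.0203, "dz": 0, "turn": 0}
  ]
}}

```text
t: 8.68
ee_pos: [0.5337, -0.0189, 0.2207]
tool_rot: [3.141, 0.0, 2.484]
ft_force: [0.5, -0.2, -0.6]
grip_width: 0.0207
grip_force: 39.4
```

Emit:
{"name": "send_rows", "arguments": {
  "steps": [
    {"dx": 0.0118, "dy": 0.0203, "dz": 0, "turn": 0},
    {"dx": 0.0118, "dy": 0.0203, "dz": 0, "turn": 0},
    {"dx": 0.0118, "dy": 0.0203, "dz": 0, "turn": 0},
    {"dx": 0.0118, "dy": 0.0203, "dz": 0, "turn": 0},
    {"dx": 0.0118, "dy": 0.0203, "dz": 0, "turn": 0},
    {"dx": 0.0118, "dy": 0.0203, "dz": 0, "turn": 0},
    {"dx": 0.0118, "dy": 0.0203, "dz": 0, "turn": 0},
    {"dx": 0.0118, "dy": 0.0203, "dz": 0, "turn": 0},
    {"dx": 0.0118, "dy": 0.0203, "dz": 0, "turn": 0},
    {"dx": 0.0118, "dy": 0.0203, "dz": 0, "turn": 0},
    {"dx": 0.0118, "dy": 0.0203, "dz": 0, "turn": -0.009},
    {"dx": 0.0118, "dy": 0.0203, "dz": 0, "turn": 0}
  ]
}}

```text
t: 9.68
ee_pos: [0.5693, 0.2607, 0.2207]
tool_rot: [-3.142, 0.0, 2.494]
ft_force: [0.4, 0.1, -0.6]
grip_width: 0.0208
grip_force: 39.4
```

Emit:
{"name": "send_rows", "arguments": {
  "steps": [
    {"dx": 0, "dy": 0, "dz": 0.03, "turn": 0},
    {"dx": 0, "dy": 0, "dz": 0.03, "turn": 0},
    {"dx": 0, "dy": 0, "dz": 0.02, "turn": 0},
    {"dx": 0, "dy": 0, "dz": 0, "turn": 0},
    {"dx": 0, "dy": 0, "dz": 0, "turn": 0},
    {"dx": 0, "dy": 0, "dz": 0, "turn": 0},
    {"dx": 0, "dy": 0, "dz": 0, "turn": 0}
  ]
}}

```text
t: 10.27
ee_pos: [0.5701, 0.2599, 0.1422]
tool_rot: [3.139, 0.001, 2.496]
ft_force: [-0.5, -1.0, 0.6]
grip_width: 0.0211
grip_force: 39.4
```

```bash
python3 go.py .572 .260 .063 2.494; python3 - <<'E'
from h import *
for c in('wrist','side'):
    im,d=eyes.capture(c);cv2.imwrite(f'pics/{c}2.png',im[:,:,::-1])
    P,u,v=pts(c,d);Z=P[:,2];m=np.hypot(P[:,0]-.568,P[:,1]-.263)<.16
    ex=np.array([np.cos(2.494),np.sin(2.494)]);ey=np.array([-ex[1],ex[0]])
    q=P[:,:2]-np.array([.568,.263]);t=q@ex;n=q@ey
    g=m&(Z>.046)&(Z<.07)&(abs(t)<.06)&(abs(n)<.05)
    print(c,'rest',g.sum());r=cv2.minAreaRect(P[g,:2].astype(np.float32));print(np.round(r[0],4),np.round(r[1],4),round(r[2],1))
    s=m&(Z>.126)&(Z<.142)&(abs(n)<.03)&(abs(t)<.13)
    for b in(-.1,-.08,-.05,-.03,.03,.05,.08):
        k=s&(t>b)&(t<b+.02)
        if k.sum()>20: print(b,np.percentile(n[k],[2,98]).round(4),'z',np.median(Z[k]).round(4))
    if s.sum()>20: print('t',np.percentile(t[s],[.5,99.5]).round(4))
E
```

```text
t 10.27 p [0.5701 0.2599 0.1422] rot [3.1394e+00 1.0000e-03 2.4959e+00] w 0.0211 gf 39.4 F [-0.5 -1.   0.6] j [-0.71  0.47  0.24  1.83 -0.14  0.86  0.52]
total dx -0.0014 dy 0.0012 dz 0.0792 turn(after) 0.0019 ; rows 3 each -0.0005 0.0004 0.0264
wrist rest 1412
[0.5648 0.267 ] [0.0798 0.099 ] 52.9
-0.05 [-0.0137  0.0168] z 0.1391
-0.03 [-0.0088  0.0119] z 0.1392
0.03 [-0.0087  0.0122] z 0.1391
0.05 [-0.0087  0.0123] z 0.1391
0.08 [-0.0086  0.0124] z 0.139
t [-0.0436  0.1015]
side rest 352
[0.5714 0.2697] [0.0655 0.1049] 53.0
-0.1 [-0.0146  0.0199] z 0.139
-0.08 [-0.015   0.0177] z 0.1392
0.03 [-0.0081  0.0134] z 0.139
0.05 [-0.008   0.0141] z 0.1387
0.08 [-0.0076  0.0136] z 0.139
t [-0.0985  0.1009]
```

View pics/wrist2.png

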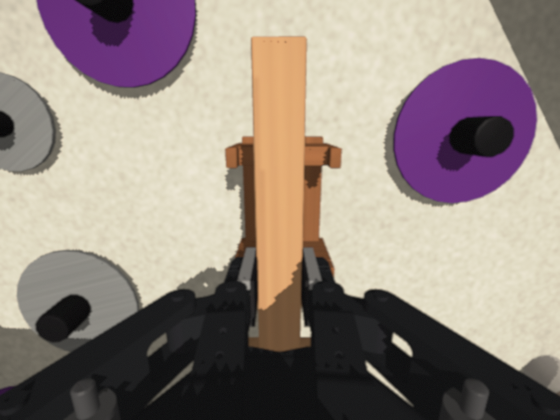

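Emit:
{"name": "send_rows", "arguments": {
  "steps": [
    {"dx": 0, "dy": 0.002, "dz": 0.02, "turn": 0.002},
    {"dx": 0, "dy": 0, "dz": 0.02, "turn": 0},
    {"dx": 0, "dy": 0, "dz": 0.02, "turn": 0},
    {"dx": 0, "dy": 0, "dz": 0.01, "turn": 0},
    {"dx": 0, "dy": 0, "dz": 0.005, "turn": 0},
    {"dx": 0, "dy": 0, "dz": 0.002, "turn": 0},
    {"dx": 0, "dy": 0, "dz": 0, "turn": 0},
    {"dx": 0, "dy": 0, "dz": 0, "turn": 0},
    {"dx": 0, "dy": 0, "dz": 0, "turn": 0}
  ]
}}

```text
t: 11.12
ee_pos: [0.5709, 0.2614, 0.0643]
tool_rot: [3.14, 0.0, 2.495]
ft_force: [0.6, -1.0, -0.4]
grip_width: 0.0206
grip_force: 39.4
```

Emit:
{"name": "send_rows", "arguments": {
  "steps": [
    {"dx": 0, "dy": 0, "dz": 0.001, "turn": 0},
    {"dx": 0, "dy": 0, "dz": 0.001, "turn": 0},
    {"dx": 0, "dy": 0, "dz": 0, "turn": 0},
    {"dx": 0, "dy": 0, "dz": 0, "turn": 0},
    {"dx": 0, "dy": 0, "dz": 0, "turn": 0}
  ]
}}

```text
t: 11.53
ee_pos: [0.5705, 0.2612, 0.0614]
tool_rot: [3.141, 0.0, 2.495]
ft_force: [0.4, -0.4, 2.0]
grip_width: 0.0213
grip_force: 39.6
```

Light contact (~2 N). One more mm, then open gently.

Emit:
{"name": "send_rows", "arguments": {
  "steps": [
    {"dx": 0, "dy": 0, "dz": 0.0005, "turn": 0},
    {"dx": 0, "dy": 0, "dz": 0, "turn": 0},
    {"dx": 0, "dy": 0, "dz": 0, "turn": 0}
  ]
}}

```text
t: 11.78
ee_pos: [0.5705, 0.2613, 0.0614]
tool_rot: [3.141, -0.0, 2.495]
ft_force: [-4.0, -1.1, 9.0]
grip_width: 0.0208
grip_force: 40.5
```

Emit:
{"name": "send_rows", "arguments": {
  "steps": [
    {"dx": 0, "dy": 0, "dz": 0, "turn": 0},
    {"dx": 0, "dy": 0, "dz": 0, "turn": 0},
    {"dx": 0, "dy": 0, "dz": 0, "turn": 0},
    {"dx": 0, "dy": 0, "dz": 0, "turn": 0},
    {"dx": 0, "dy": 0, "dz": 0, "turn": 0}
  ],
  "grip": 0
}}

```text
t: 12.2
ee_pos: [0.5704, 0.2612, 0.0607]
tool_rot: [-3.141, -0.0, 2.495]
ft_force: [-0.1, 0.5, 0.2]
grip_width: 0.0426
grip_force: 0.0
```

Emit:
{"name": "send_rows", "arguments": {
  "steps": [
    {"dx": 0, "dy": 0, "dz": -0.01, "turn": 0},
    {"dx": 0, "dy": 0, "dz": -0.02, "turn": 0},
    {"dx": 0, "dy": 0, "dz": -0.03, "turn": 0},
    {"dx": 0, "dy": 0, "dz": -0.03, "turn": 0},
    {"dx": 0, "dy": 0, "dz": -0.03, "turn": 0},
    {"dx": 0, "dy": 0, "dz": 0, "turn": 0},
    {"dx": 0, "dy": 0, "dz": 0, "turn": 0}
  ],
  "grip": 0.2
}}

```text
t: 12.78
ee_pos: [0.5713, 0.2616, 0.1833]
tool_rot: [3.138, 0.001, 2.495]
ft_force: [1.1, 1.0, -1.1]
grip_width: 0.0513
grip_force: 0.0
```

```bash
python3 go.py .5297 .038 .18 2.494; python3 - <<'E'
from h import *
for c in('wrist','side','top'):
    im,d=eyes.capture(c)
    if c=='side': cv2.imwrite('pics/s3.png',im[200:400,180:400,::-1].repeat(2,0).repeat(2,1))
    P,u,v=pts(c,d);Z=P[:,2]
    ex=np.array([np.cos(2.494),np.sin(2.494)]);ey=np.array([-ex[1],ex[0]])
    q=P[:,:2]-np.array([.568,.263]);t=q@ex;n=q@ey
    s=(Z>.053)&(Z<.068)&(abs(n)<.024)&(abs(t)<.13)
    for b in(-.1,-.08,-.05,-.03,0,.03,.05,.08):
        k=s&(t>b)&(t<b+.02)
        if k.sum()>20: print(c,b,np.percentile(n[k],[2,98]).round(4),'z',np.median(Z[k]).round(4))
    for z0,nm,rr in((.05,'knob',.017),(.0152,'flange',.0605)):
        g=(np.hypot(P[:,0]-.53,P[:,1]-.038)<.07)&(abs(Z-z0)<.003)
        if g.sum()>20:
            cc,r=cv2.minEnclosingCircle(P[g,:2].astype(np.float32));print(c,nm,np.round(cc,4),round(r,4),g.sum())
E
```

```text
t 12.78 p [0.5713 0.2616 0.1833] rot [3.1380e+00 1.2000e-03 2.4947e+00] w 0.0513 gf 0.0 F [ 1.1  1.  -1.1] j [-0.72  0.42  0.25  1.79 -0.13  0.94  0.5 ]
total dx -0.1016 dy -0.2035 dz 0.0033 turn(after) 0.0007 ; rows 6 each -0.0169 -0.0339 0.0006
wrist -0.1 [-0.0163  0.0178] z 0.0569
wrist -0.08 [-0.0168  0.0184] z 0.0569
wrist -0.05 [-0.0156  0.0171] z 0.0569
wrist -0.03 [-0.0097  0.0112] z 0.057
wrist 0 [-0.0094  0.0116] z 0.057
wrist 0.03 [-0.0091  0.012 ] z 0.057
wrist 0.05 [-0.009   0.0118] z 0.057
wrist 0.08 [-0.0094  0.0121] z 0.057
wrist knob [0.5275 0.0408] 0.0152 575
wrist flange [0.5274 0.0397] 0.0599 5220
side -0.1 [-0.016   0.0044] z 0.0584
side -0.08 [-0.0163  0.0031] z 0.0585
side -0.05 [-0.0161  0.0108] z 0.0585
side -0.03 [-0.0093  0.0122] z 0.0582
side 0 [-0.0093  0.0123] z 0.0586
side 0.03 [-0.0093  0.0129] z 0.0583
side 0.05 [-0.0096  0.0121] z 0.0588
side 0.08 [-0.009   0.0125] z 0.058
side flange [0.5239 0.0392] 0.0598 495
top -0.1 [-0.0165  0.0179] z 0.0577
top -0.08 [-0.0175  0.0182] z 0.058
top -0.05 [-0.0154  0.0163] z 0.0574
top knob [0.5304 0.0381] 0.0143 85
top flange [0.5318 0.0383] 0.059 1188
```

View pics/s3.png

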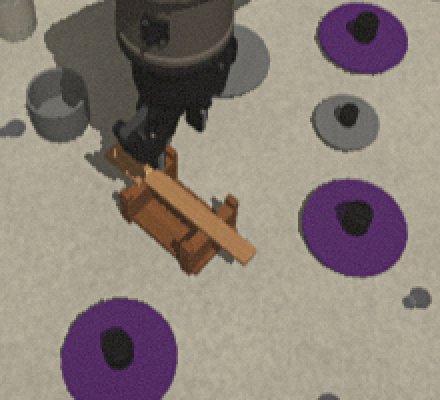

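Emit:
{"name": "send_rows", "arguments": {
  "steps": [
    {"dx": -0.017, "dy": -0.034, "dz": 0, "turn": 0},
    {"dx": -0.017, "dy": -0.034, "dz": 0, "turn": 0},
    {"dx": -0.017, "dy": -0.034, "dz": 0, "turn": 0},
    {"dx": -0.017, "dy": -0.034, "dz": 0, "turn": 0},
    {"dx": -0.017, "dy": -0.034, "dz": 0, "turn": 0},
    {"dx": -0.017, "dy": -0.034, "dz": 0, "turn": 0},
    {"dx": 0, "dy": 0, "dz": 0.02, "turn": 0},
    {"dx": 0, "dy": 0, "dz": 0.02, "turn": 0},
    {"dx": 0, "dy": 0, "dz": 0, "turn": 0},
    {"dx": 0, "dy": 0, "dz": 0, "turn": 0},
    {"dx": 0, "dy": 0, "dz": 0, "turn": 0},
    {"dx": 0, "dy": 0, "dz": 0, "turn": 0}
  ]
}}

```text
t: 13.93
ee_pos: [0.5293, 0.0373, 0.1415]
tool_rot: [3.141, 0.0, 2.495]
ft_force: [0.3, -0.7, 0.9]
grip_width: 0.0513
grip_force: 0.0
```

```bash
python3 - <<'E'
from h import *
im,d=eyes.capture('wrist')
P,u,v=pts('wrist',d);Z=P[:,2]
for z0,nm in((.05,'knob'),(.0152,'flange')):
    g=(np.hypot(P[:,0]-.53,P[:,1]-.038)<.066)&(abs(Z-z0)<.003)
    if g.sum()>20:
        cc,r=cv2.minEnclosingCircle(P[g,:2].astype(np.float32));print(nm,np.round(cc,4),round(r,4),g.sum())
E
python3 go.py .529 .0385 .04 2.494
```

```text
knob [0.5287 0.0403] 0.0149 1056
flange [0.5292 0.0403] 0.0591 11775
t 13.98 p [0.5293 0.0373 0.1416] rot [3.1409e+00 6.0000e-04 2.4955e+00] w 0.0508 gf 0.0 F [ 1.2 -0.3  0.4] j [-0.45  0.33  0.31  2.04 -0.14  0.78  0.87]
total dx 0.0010 dy 0.0007 dz 0.1016 turn(after) 0.0015 ; rows 3 each 0.0003 0.0002 0.0339
```

Emit:
{"name": "send_rows", "arguments": {
  "steps": [
    {"dx": 0.0015, "dy": 0.0015, "dz": 0.02, "turn": 0},
    {"dx": 0, "dy": 0, "dz": 0.025, "turn": 0},
    {"dx": 0, "dy": 0, "dz": 0.025, "turn": 0},
    {"dx": 0, "dy": 0, "dz": 0.02, "turn": 0},
    {"dx": 0, "dy": 0, "dz": 0.01, "turn": 0},
    {"dx": 0, "dy": 0, "dz": 0, "turn": 0},
    {"dx": 0, "dy": 0, "dz": 0, "turn": 0},
    {"dx": 0, "dy": 0, "dz": 0, "turn": 0}
  ]
}}

```text
t: 14.65
ee_pos: [0.5294, 0.0391, 0.042]
tool_rot: [3.14, 0.001, 2.495]
ft_force: [-0.2, 0.7, -0.5]
grip_width: 0.0512
grip_force: 0.0
```

Emit:
{"name": "send_rows", "arguments": {
  "steps": [
    {"dx": 0, "dy": 0, "dz": 0, "turn": 0},
    {"dx": 0, "dy": 0, "dz": 0, "turn": 0},
    {"dx": 0, "dy": 0, "dz": 0, "turn": 0},
    {"dx": 0, "dy": 0, "dz": 0, "turn": 0},
    {"dx": 0, "dy": 0, "dz": 0, "turn": 0},
    {"dx": 0, "dy": 0, "dz": 0, "turn": 0}
  ],
  "grip": -1,
  "squeeze": 60
}}

```text
t: 15.15
ee_pos: [0.5293, 0.0392, 0.0422]
tool_rot: [3.14, 0.001, 2.495]
ft_force: [-2.8, -0.3, 15.1]
grip_width: 0.0285
grip_force: 58.1
```

Emit:
{"name": "send_rows", "arguments": {
  "steps": [
    {"dx": 0, "dy": 0, "dz": -0.01, "turn": 0},
    {"dx": 0, "dy": 0, "dz": -0.02, "turn": 0},
    {"dx": 0, "dy": 0, "dz": -0.03, "turn": 0},
    {"dx": 0, "dy": 0, "dz": -0.03, "turn": 0},
    {"dx": 0, "dy": 0, "dz": -0.03, "turn": 0},
    {"dx": 0, "dy": 0, "dz": -0.03, "turn": 0},
    {"dx": 0, "dy": 0, "dz": -0.02, "turn": 0},
    {"dx": 0, "dy": 0, "dz": 0, "turn": 0},
    {"dx": 0, "dy": 0, "dz": 0, "turn": 0}
  ]
}}

```text
t: 15.9
ee_pos: [0.529, 0.0391, 0.2124]
tool_rot: [3.139, 0.001, 2.495]
ft_force: [0.7, -0.5, -2.1]
grip_width: 0.0282
grip_force: 59.4
```

```bash
cat > t.py <<'E'
from h import *
from scipy.optimize import least_squares
# lid held: plane of flange & centre relative to tcp; tub centre
for c in('wrist','top','side'):
    im,d=eyes.capture(c);cv2.imwrite(f'pics/{c}4.png',im[:,:,::-1])
    o=arm.get_obs();tc=np.array(o['ee_pos'])
    P,u,v=pts(c,d);Z=P[:,2];xy=P[:,:2]
    g=(np.hypot(xy[:,0]-tc[0],xy[:,1]-tc[1])<.068)&(Z<tc[2]-.018)&(Z>tc[2]-.036)
    if g.sum()>100:
        A=np.c_[xy[g]-tc[:2],np.ones(g.sum())];s=np.linalg.lstsq(A,Z[g],rcond=None)[0]
        cc,r=cv2.minEnclosingCircle(xy[g].astype(np.float32));print(c,'lid top plane',s.round(4),'z-tcp',(s[2]-tc[2]).round(4),'c-tcp',np.round(cc-tc[:2],4),round(r,4))
    m=(np.hypot(xy[:,0]-.495,xy[:,1]+.2908)<.066)&(Z>.085)&(Z<.0935)
    if m.sum()>60:
        r=least_squares(lambda p:np.hypot(xy[m,0]-p[0],xy[m,1]-p[1])-.053,[.495,-.2908],loss='soft_l1',f_scale=.002);print(c,'tub',r.x.round(4),m.sum(),r.fun.std().round(4))
E
python3 t.py; python3 go.py .495 -.2908 .21 2.494
```

```text
wrist lid top plane [ 1.000e-04 -1.000e-04  1.845e-01] z-tcp -0.0266 c-tcp [-0.0006  0.0005] 0.0593
wrist tub [ 0.4932 -0.2894] 493 0.0013
top tub [ 0.4968 -0.2918] 259 0.0014
side lid top plane [-0.0008 -0.0077  0.1838] z-tcp -0.0263 c-tcp [-0.0019 -0.0011] 0.0608
t 16.05 p [0.5279 0.039  0.2101] rot [-3.1405e+00 -9.0000e-04  2.4948e+00] w 0.0283 gf 59.4 F [-0.1 -0.2 -1.9] j [-0.48  0.24  0.33  1.99 -0.1   0.93  0.83]
total dx -0.1725 dy -0.2830 dz 0.0001 turn(after) 0.0008 ; rows 9 each -0.0192 -0.0314 0.0000
```

Emit:
{"name": "send_rows", "arguments": {
  "steps": [
    {"dx": -0.0144, "dy": -0.0236, "dz": 0, "turn": 0},
    {"dx": -0.0144, "dy": -0.0236, "dz": 0, "turn": 0},
    {"dx": -0.0144, "dy": -0.0236, "dz": 0, "turn": 0},
    {"dx": -0.0144, "dy": -0.0236, "dz": 0, "turn": 0},
    {"dx": -0.0144, "dy": -0.0236, "dz": 0, "turn": 0},
    {"dx": -0.0144, "dy": -0.0236, "dz": 0, "turn": 0},
    {"dx": -0.0144, "dy": -0.0236, "dz": 0, "turn": 0},
    {"dx": -0.0144, "dy": -0.0236, "dz": 0, "turn": 0},
    {"dx": -0.0144, "dy": -0.0236, "dz": 0, "turn": 0},
    {"dx": -0.0144, "dy": -0.0236, "dz": 0, "turn": 0},
    {"dx": -0.0144, "dy": -0.0236, "dz": 0, "turn": 0},
    {"dx": -0.0144, "dy": -0.0236, "dz": 0, "turn": 0}
  ]
}}

```text
t: 17.05
ee_pos: [0.4949, -0.2923, 0.2096]
tool_rot: [-3.141, -0.002, 2.495]
ft_force: [-0.2, 0.1, -1.3]
grip_width: 0.0277
grip_force: 59.5
```

Emit:
{"name": "send_rows", "arguments": {
  "steps": [
    {"dx": 0, "dy": 0, "dz": 0.02, "turn": 0},
    {"dx": 0, "dy": 0, "dz": 0.02, "turn": 0},
    {"dx": 0, "dy": 0, "dz": 0, "turn": 0},
    {"dx": 0, "dy": 0, "dz": 0, "turn": 0},
    {"dx": 0, "dy": 0, "dz": 0, "turn": 0},
    {"dx": 0, "dy": 0, "dz": 0, "turn": 0}
  ]
}}

```text
t: 17.55
ee_pos: [0.4962, -0.2911, 0.1717]
tool_rot: [3.141, 0.001, 2.495]
ft_force: [-0.3, 0.1, -1.1]
grip_width: 0.028
grip_force: 59.5
```

```bash
python3 t.py; python3 go.py .495 -.2908 .1216 2.494
```

```text
wrist lid top plane [ 0.0005 -0.0013  0.1451] z-tcp -0.0267 c-tcp [-0.0008  0.0003] 0.0592
wrist tub [ 0.4933 -0.2899] 103 0.0004
top lid top plane [-2.00e-04  1.00e-04  1.45e-01] z-tcp -0.0267 c-tcp [ 0.0017 -0.0006] 0.059
top tub [ 0.4967 -0.2919] 103 0.0013
side lid top plane [ 0.0028 -0.0057  0.1454] z-tcp -0.0262 c-tcp [-0.0007 -0.0018] 0.0611
side tub [ 0.4939 -0.2915] 128 0.0017
t 17.7 p [ 0.4962 -0.291   0.1716] rot [3.1411e+00 1.0000e-03 2.4952e+00] w 0.0283 gf 59.5 F [-0.3  0.3 -1. ] j [ 0.04  0.38  0.47  1.93 -0.22  0.88  1.55]
total dx 0.0011 dy -0.0006 dz 0.0500 turn(after) 0.0012 ; rows 2 each 0.0006 -0.0003 0.0250
```

View pics/side4.png

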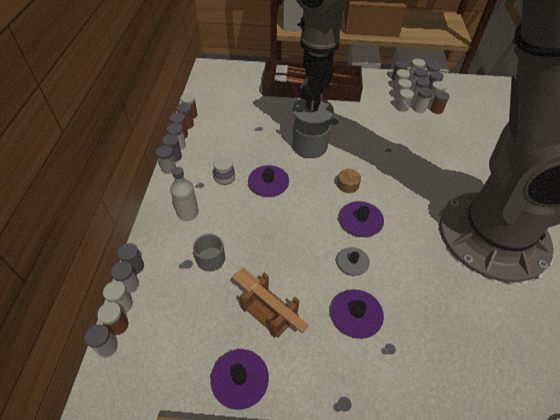

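Emit:
{"name": "send_rows", "arguments": {
  "steps": [
    {"dx": 0.0017, "dy": -0.0005, "dz": 0.015, "turn": 0},
    {"dx": 0, "dy": 0, "dz": 0.015, "turn": 0},
    {"dx": 0, "dy": 0, "dz": 0.008, "turn": 0},
    {"dx": 0, "dy": 0, "dz": 0.005, "turn": 0},
    {"dx": 0, "dy": 0, "dz": 0.003, "turn": 0},
    {"dx": 0, "dy": 0, "dz": 0.001, "turn": 0},
    {"dx": 0, "dy": 0, "dz": 0, "turn": 0},
    {"dx": 0, "dy": 0, "dz": 0, "turn": 0}
  ]
}}

```text
t: 18.37
ee_pos: [0.4944, -0.2907, 0.1243]
tool_rot: [3.141, 0.001, 2.495]
ft_force: [-0.1, -0.1, -1.3]
grip_width: 0.0286
grip_force: 59.5
```

Emit:
{"name": "send_rows", "arguments": {
  "steps": [
    {"dx": 0, "dy": 0, "dz": 0.001, "turn": 0},
    {"dx": 0, "dy": 0, "dz": 0.001, "turn": 0},
    {"dx": 0, "dy": 0, "dz": 0, "turn": 0},
    {"dx": 0, "dy": 0, "dz": 0, "turn": 0},
    {"dx": 0, "dy": 0, "dz": 0, "turn": 0}
  ]
}}

```text
t: 18.78
ee_pos: [0.4943, -0.2906, 0.1223]
tool_rot: [3.141, 0.001, 2.495]
ft_force: [-2.2, -0.1, 6.1]
grip_width: 0.0282
grip_force: 60.3
```

Emit:
{"name": "send_rows", "arguments": {
  "steps": [
    {"dx": 0, "dy": 0, "dz": 0.0005, "turn": 0},
    {"dx": 0, "dy": 0, "dz": 0, "turn": 0},
    {"dx": 0, "dy": 0, "dz": 0, "turn": 0}
  ]
}}

```text
t: 19.03
ee_pos: [0.4944, -0.2906, 0.1222]
tool_rot: [3.141, 0.001, 2.495]
ft_force: [-4.1, 3.2, 15.1]
grip_width: 0.0285
grip_force: 61.5
```

Emit:
{"name": "send_rows", "arguments": {
  "steps": [
    {"dx": 0, "dy": 0, "dz": 0, "turn": 0},
    {"dx": 0, "dy": 0, "dz": 0, "turn": 0},
    {"dx": 0, "dy": 0, "dz": 0, "turn": 0},
    {"dx": 0, "dy": 0, "dz": 0, "turn": 0},
    {"dx": 0, "dy": 0, "dz": 0, "turn": 0},
    {"dx": 0, "dy": 0, "dz": 0, "turn": 0}
  ],
  "grip": 0.2
}}

```text
t: 19.53
ee_pos: [0.4941, -0.2905, 0.1212]
tool_rot: [-3.141, -0.0, 2.495]
ft_force: [0.4, 0.1, 0.5]
grip_width: 0.0511
grip_force: 0.0
```

Emit:
{"name": "send_rows", "arguments": {
  "steps": [
    {"dx": 0, "dy": 0, "dz": -0.01, "turn": 0},
    {"dx": 0, "dy": 0, "dz": -0.02, "turn": 0},
    {"dx": 0, "dy": 0, "dz": -0.03, "turn": 0},
    {"dx": 0, "dy": 0, "dz": -0.03, "turn": 0},
    {"dx": 0, "dy": 0, "dz": -0.03, "turn": 0},
    {"dx": 0, "dy": 0, "dz": 0, "turn": 0},
    {"dx": 0, "dy": 0, "dz": 0, "turn": 0},
    {"dx": 0, "dy": 0, "dz": 0, "turn": 0},
    {"dx": 0, "dy": 0, "dz": 0, "turn": 0}
  ]
}}

```text
t: 20.28
ee_pos: [0.4937, -0.2902, 0.2406]
tool_rot: [-3.141, -0.001, 2.495]
ft_force: [0.2, -0.6, -0.8]
grip_width: 0.051
grip_force: 0.0
```

```bash
python3 - <<'E'
from h import *
for c in('wrist','top','side'):
    im,d=eyes.capture(c)
    if c=='wrist':cv2.imwrite('pics/w5.png',im[:,:,::-1])
    P,u,v=pts(c,d);Z=P[:,2];xy=P[:,:2]
    r=np.hypot(xy[:,0]-.495,xy[:,1]+.291)
    g=(r<.062)&(Z>.088)&(Z<.108)
    if g.sum()>60:
        A=np.c_[xy[g]-[.495,-.291],np.ones(g.sum())];s=np.linalg.lstsq(A,Z[g],rcond=None)[0]
        cc,rr=cv2.minEnclosingCircle(xy[g].astype(np.float32));print(c,'flange plane',s.round(4),np.round(cc,4),round(rr,4),g.sum())
    g=(r<.04)&(Z>.12)&(Z<.14)
    if g.sum(): print('knob top',np.median(Z[g]).round(4))
    q=xy-np.array([.568,.263]);s=(np.hypot(*q.T)<.12)&(Z>.054)&(Z<.0605)
    if s.sum(): print('stirrer',s.sum(),np.median(Z[s]).round(4))
E
```

```text
wrist flange plane [-0.0002 -0.0004  0.0955] [ 0.4937 -0.2901] 0.0591 10363
knob top 0.1302
top flange plane [ 0.0011 -0.004   0.0957] [ 0.4959 -0.2921] 0.059 1658
knob top 0.1301
stirrer 709 0.0577
side flange plane [ 0.0027 -0.005   0.0962] [ 0.4933 -0.2912] 0.0606 741
knob top 0.1296
stirrer 982 0.0582
```

View pics/w5.png

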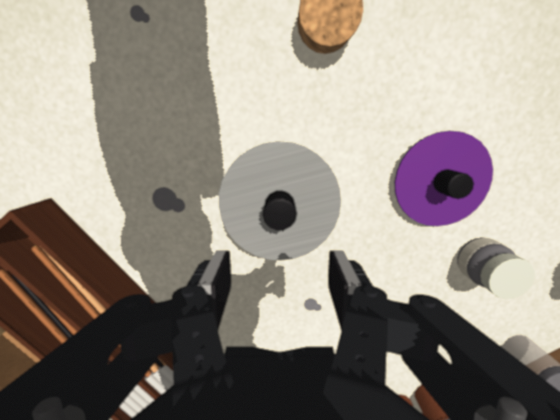

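The wrist picture shows the lid centred on the tub at (280,200) and level. Its flange top measures 95.5 mm and its knob top 130 mm, so it is fully home. The gripper is clear of it.

```bash
python3 -c "
from bench import arm;print(arm.hand_in())"
```

```text
the job is handed in; nothing more can be done
None
```

The stirrer lies level across both bars of the tool rest, and the steel lid sits level and fully home on the tub, which still stands where it was; I handed the job in at about 20 s of the 58 s allowed.

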